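# Lay out a below-knee leg on the prosthetist's bench

## Robot

A 6-joint arm with a two-finger parallel gripper is mounted at the origin on the work surface. World frame = base frame: x ahead of the robot, y to its left, z up, the work surface at z = 0. Lengths are in m, angles in rad, forces in N, time in s.
With the tool pointing down it reaches from about 0.3 to 0.775 m from the base axis. Payload 14.6 kg.
Tool frame: the origin (TCP) lies midway between the tips of the shut fingers; the grasp point (between the pads) lies 19 mm behind it (ctrl.hold_point_z is the distance from the TCP to the grasp point, in m); z points along the fingers, x is the direction in which the jaws open and shut, and the axes are right-handed (so a half turn about z gives the same grasp; the last joint's range is limited). The gripper opens to 94 mm and grips with 3 to 60 N. Pads are 16 mm wide; open, the fingers measure 119 mm over their backs; the gripper's body (75 mm by 177 mm) begins 78 mm behind the grasp point.
Start: joints at [-1.31, 0.3, 1.521, -0, 1.321, -0.067], TCP at [0.177, -0.521, 0.205] pointing down, gripper open.
Joint ranges: [-3.03, 3.03], [-0.79, 2.21], [0.23, 2.52], [-1.04, 4.18], [0, 3.07], [-2.55, 2.55]. Speed limits (rad/s): [2.22, 2.22, 2.57, 3.14, 3.14, 3.14].

## Interface

Orientations are given as [roll, pitch, yaw] about the fixed x, y, z axes, in that order (R = Rz(yaw) Ry(pitch) Rx(roll)).
In Python, from station import ctrl, viewer, ticket, nets gives the robot as it stands.
- The arm moves only by the tool carry_out, never from a script. Its argument "commands" is one flat list of numbers, 7 for each row, row after row: the closure, from -1 (fully open) to 1 (shut), so that 0 is half open, then the shift along the world's x, y, z in cm, then the turn, a rotation vector about the world's x, y, z in rad. In form: [gripper, tx, ty, tz, ax, ay, az, gripper, tx, ty, tz, ax, ay, az, ...]. A call has 1 to 12 rows; each row is the pose to reach, as a shift and turn from the pose measured when the call began; what a row does not reach only later rows make up. A row lasts 1/12 s, in which the tool goes at most 41.7 mm and 7.16 degrees, less where a joint would pass 70% of its speed; a pose out of reach is approached as far as the arm can. A call with a gripper value outside its range is refused whole. The fingers move at their own pace and stop on an object; "force" is the grip in N (left out, the last holds). Time passes only in rows, so rows that repeat a pose let the fingers close. It gives the time, the measured TCP pose, the force and the opening at its end, in the units of the state.
- ctrl.get_obs(): the state, without advancing time (a new reading comes with each control period).
- viewer.camera(name): name is "scene" or "side" or "wrist"; returns (picture, depth): 384x512x3 uint8, blue, green, red; 384x512 float32, m along the optical axis (not along the pixel's ray), 0 where there is no reading.
- viewer.camera_info(name): a dict with "fx", "fy", "cx", "cy" (pixels), "R" (3x3) and "t" (3): a world point X has camera coordinates R X + t. Camera axes: x right, y down, z forward; pixel columns grow to the right and rows downward; lengths in m; the calibration is good to about 2 mm. A picture is of the moment at which its call begins: read the wrist's pose just before it. camera_info takes no time and is no camera call; for the wrist camera it gives the pose at the moment of the call.
- ticket.hand_in(): hands the job in, once; it reports no verdict.
Trained networks look in the newest picture that a camera, given by its name, has taken for a name from the list of things; names that differ only in an ending like _2 or _b are one class to them, and where a whole thing is asked for, a point or a joint stands for the part that bears it (a point fixed in the world has none). Each returns a list of dicts, best first, with "confidence" (0 to 1); they miss things now and then, are a little off and sometimes report something else, mostly with a low value. They report only what shows in the picture. A call takes as long as a camera call. They do not tell look-alikes from the thing itself.
- nets.silhouettes(camera, thing): "region" (384x512 bool, what is visible of it) and "extent" ([left, top, right, bottom] in pixels, round what is visible of it).
The state is a dict: "time_s": time; "qpos": joint angles; "joint_vel": joint speeds; "tau": joint torques, N m; "ee_pos": TCP position; "eef_rot": TCP orientation; "force": force on the tool from outside, world axes, zero at the start; "moment": the same for the moment, N m; "grip_width": finger opening in m.
Only numpy, scipy, OpenCV 4.12 (cv2) and the standard library are available. Lean on these libraries where they do the work, as an engineer would, in place of code of your own. Each camera call takes 0.05 s, during which the arm holds its last target. There are 200 camera calls.

## Task

Lay out the parts of this below-knee leg on the green mat, ready for assembly: set the round adapter in the middle of the foot's ankle face and the square four-hole adapter in the middle of the upturned socket's mounting block, square with the block, both pyramid up. Then stand the longer tube and the tube clamp upright on the mat, on the straight line between the ankle and the socket in the order they go together, the tube next to the foot and the clamp next to the socket, so that ankle, tube, clamp and socket are evenly spaced, centre to centre. Leave the foot, the socket and the short tube where they stand.

Things in the scene. Friction and masses are not known exactly. Their poses are not given: they have to be found in the camera images.
- mat: Fixed green cutting mat, 440 by 760 mm, 3 mm thick, pale 50 mm grid. Origin on the bench (world z = 0), midway between ankle and socket; the mat's top is 3 mm up. y: along its long side, roughly to the robot's left; x: away from the robot. Foot and socket stand on its y axis, 250 mm either side of the origin; which is on which side varies.
- foot_ankle (a point): Skin-coloured prosthetic foot standing on the mat, toes away from the robot, 240 mm long, 92 mm wide. This point: centre of its flat round brown ankle face (70 mm across), 88 mm above the sole; x to the toes, z up. Loose, 0.75 kg. The heel reaches 60 mm behind the ankle. Stays where it is.
- socket_end (a point): Tan leg socket, upside down on its brim (124 mm across) on the mat, tapering up to a dark square mounting block, 66 by 66 mm, with four bolt holes. This point: centre of the block's flat top, 180 mm above the brim; x and y along the block's sides (any yaw), z up. Loose, 0.9 kg. Stays where it is.
- foot_adapter_mid (a point): Round steel foot adapter, 36 mm tall, 0.13 kg: round flange, 56 mm across, 10 mm thick. In its middle a square pyramid block, 19 mm wide, 16 to 36 mm above the underside, sides along x and y: grip it there (low dome 30 mm wide below it, to 14 mm). Point: on the axis, 18 mm above the underside; z up. Starts pyramid up, any yaw.
- socket_adapter_mid (a point): Square steel four-hole socket adapter, 36 mm tall, 0.14 kg: plate 58 by 58 mm, 10 mm thick, sides along x and y, dark hole at each corner. In its middle a square pyramid block, 19 mm wide, 16 to 36 mm above the underside, sides along x and y: grip it there (low dome 30 mm wide below it, to 14 mm). Point: on the axis, 18 mm above the underside; z up. Starts pyramid up, any yaw.
- long_tube_mid (a point): The longer of the two leg tubes, standing upright, 170 mm tall: bare aluminium tube 30 mm in diameter on a steel foot 42 mm in diameter, 26 mm tall. About 0.22 kg. This point: on the axis, half-way up, 85 mm above the underside; z up.
- clamp_mid (a point): Steel tube clamp standing upright: barrel 42 mm in diameter, 46 mm tall, open bore on top, with a pair of screw lugs (18 mm wide) sticking out 12 mm at its +x side, 26 to 45 mm up. Grip it across its y. About 0.14 kg, any yaw. This point: on the barrel's axis, half-way up, 23 mm above the underside; z up.
- short_tube_mid (a point): The shorter leg tube, same make as the long one but 105 mm tall, standing upright; not part of this leg, stays where it is. This point: on the axis, half-way up, 52.5 mm above the underside; z up.
There are look-alikes about, which are no part of the job. What is shaped like the part that bears foot_adapter_mid but brown or pink is not meant. Leave any orange look-alike of the part that bears clamp_mid alone.

How it is judged:
By the outcome, as a careful person would: the job done as asked, in the order asked, and still so for the second after the job is handed in, with the robot touching nothing.
It also fails if it takes over 115 s, if anything falls off the work surface, if the arm or the gripper's body presses on something with over 40 N, if the wrist force passes 120 N, or if a joint passes its speed limit or range.

## Working session

There is one attempt and no reset: what is moved stays moved. The work goes in short steps, Python scripts to look and compute and a tool call to move; the robot and the scene stay as the last step left them, time stands still between calls to the robot, and variables do not carry over. Pictures are saved under pics/ and viewed, about 12 in all and at most 16, crops included, and the job is handed in when it is done.

Besides the shell and the picture viewer there is one more tool, called after ">>>" as name(argument=value, ...) on one line, values as JSON. carry_out: Moves the arm, as the interface text tells. Its arguments: {"type":"object","properties":{"commands":{"type":"array","items":{"type":"number"}},"force":{"type":"number"}},"required":["commands"]}

```bash
ls; mkdir -p pics
cat > h.py <<'E'
import numpy as np, cv2
from station import ctrl, viewer, ticket, nets
def pts(cam, d, info=None):
    i=info or viewer.camera_info(cam); v,u=np.mgrid[0:384,0:512]
    P=np.stack([(u-i['cx'])/i['fx']*d,(v-i['cy'])/i['fy']*d,d],-1)
    return (P-np.array(i['t']))@np.array(i['R'])
E
python3 - <<'E'
from h import *
o=ctrl.get_obs(); print(o)
print(ctrl.hold_point_z)
ims=[]
for c in ['scene','side']:
    im,d=viewer.camera(c); cv2.imwrite(f'pics/{c}0.png',im); np.save(f'/tmp/{c}0.npy',pts(c,d))
    P=pts(c,d)
    i=viewer.camera_info(c); print(c,i['fx'],(-np.array(i['R']).T@np.array(i['t'])).round(3))
    for t in ['foot_ankle','socket_end','foot_adapter_mid','socket_adapter_mid','long_tube_mid','clamp_mid','short_tube_mid']:
        for r in nets.silhouettes(c,t):
            m=r['region']&(d>0)
            q=P[m]
            if len(q): print(c,t,round(r['confidence'],2),np.round(r['extent']),np.median(q,0).round(3),q.min(0).round(3),np.percentile(q,98,axis=0).round(3))
E
```

```text
pics
{'time_s': 0.0, 'qpos': array([-1.30963057e+00,  3.00452529e-01,  1.52160184e+00, -6.12216913e-06,
        1.32068518e+00, -6.66223783e-02]), 'joint_vel': array([-0.00161583, -0.00066165, -0.00022103, -0.00107657, -0.00017756,
        0.00104924]), 'tau': array([ 1.71060805e-03, -5.31811416e+01, -3.52743316e+01,  7.09033641e-02,
        2.43273930e-02, -7.51823836e-05]), 'ee_pos': array([ 0.17698712, -0.52046245,  0.20488773]), 'eef_rot': array([-3.14152222e+00,  1.14474274e-03, -1.24300663e+00]), 'force': array([ 0.34185986, -0.16454877,  0.15587677]), 'moment': array([-0.01047901,  0.04676277,  0.03178247]), 'grip_width': 0.0939112749194416}
0.0188
scene 438.96646882566364 [ 1.44  -0.18   1.004]
scene foot_ankle 0.98 [102. 182. 146. 253.] [ 0.565 -0.274  0.049] [ 0.34  -0.32  -0.001] [ 0.644 -0.222  0.094]
scene socket_end 0.85 [249. 118. 289. 176.] [0.477 0.199 0.115] [ 0.177  0.153 -0.002] [0.501 0.259 0.186]
scene foot_adapter_mid 0.8 [253. 261. 276. 275.] [0.828 0.056 0.012] [ 0.787  0.031 -0.003] [0.847 0.085 0.038]
scene foot_adapter_mid 0.75 [230. 188. 249. 204.] [0.548
[... 1638 characters left out ...]
.001] [ 0.567 -0.149  0.107]
side socket_adapter_mid 0.86 [261. 264. 295. 297.] [ 0.667 -0.131  0.012] [ 0.63  -0.164 -0.002] [ 0.702 -0.094  0.038]
side socket_adapter_mid 0.73 [208. 207. 230. 232.] [0.542 0.075 0.013] [0.514 0.054 0.   ] [0.566 0.101 0.039]
side long_tube_mid 0.78 [241. 193. 260. 260.] [ 0.612 -0.041  0.093] [ 0.592 -0.051  0.001] [ 0.629 -0.016  0.172]
side clamp_mid 0.77 [209. 143. 225. 159.] [0.532 0.424 0.03 ] [ 0.504  0.412 -0.004] [0.559 0.514 0.046]
side clamp_mid 0.63 [259. 205. 269. 230.] [0.651 0.069 0.035] [ 0.628 -0.031  0.003] [0.664 0.102 0.127]
side short_tube_mid 0.67 [214. 258. 234. 309.] [ 0.551 -0.173  0.06 ] [ 0.53  -0.183 -0.   ] [ 0.567 -0.148  0.107]
```

Run:
```python
from h import *
im=cv2.imread('pics/scene0.png'); c=im[100:300,90:370]
cv2.imwrite('pics/s0c.png',cv2.resize(c,(798,570),interpolation=2))
im=cv2.imread('pics/side0.png'); c=im[125:380,120:380]
cv2.imwrite('pics/d0c.png',cv2.resize(c,(610,598),interpolation=2))
```

```text
(no output)
```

View pics/s0c.png

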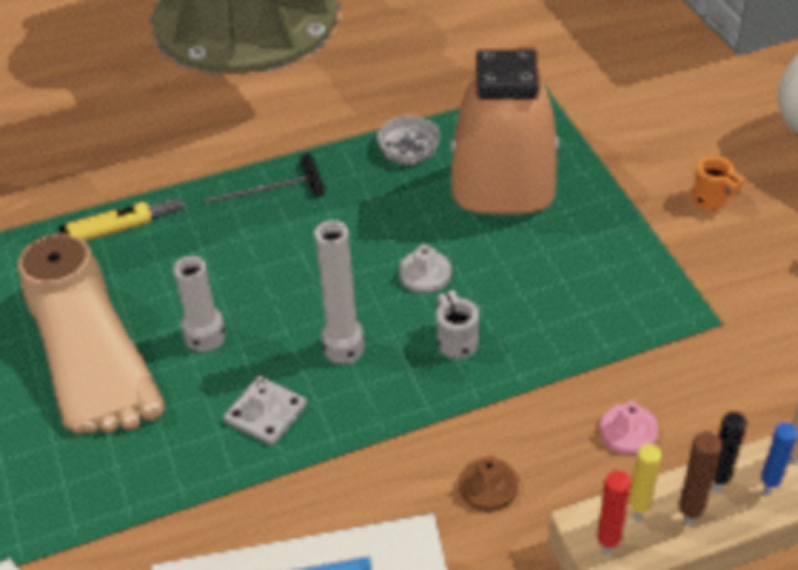

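View pics/d0c.png

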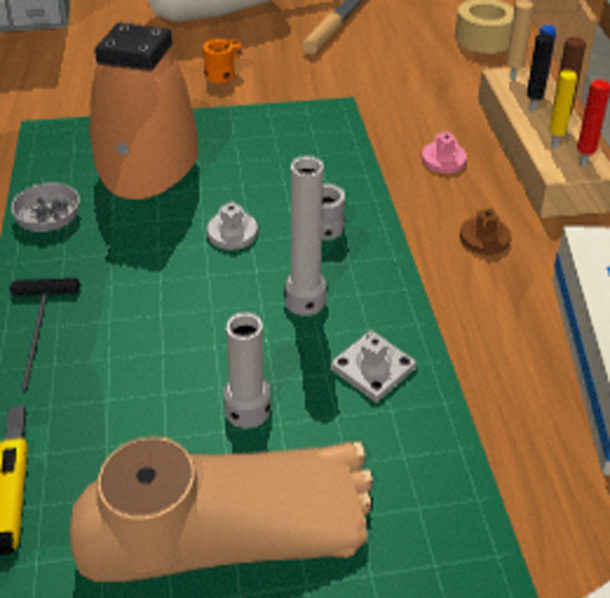

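The meant parts, in crop s0c: the round steel adapter at (425,270), because the brown one (488,483) and the pink one (628,428) are look-alikes. The steel clamp is at (458,330), because the orange one (713,182) is a look-alike. The long tube is at (340,290) and the square adapter at (265,410). Next I measure the targets and parts.

Run:
```python
from h import *
def rep(n,q):
    r=cv2.minAreaRect((q[:,:2]*1000).astype(np.float32)); print(n,len(q),'mean',q.mean(0).round(4),'rect c',np.round(r[0],1),'size',np.round(r[1],1),'ang',round(r[2],1),'z',np.percentile(q[:,2],[5,50,95]).round(4))
def sel(P,x,y,z,r):
    m=(abs(P[...,0]-x)<r)&(abs(P[...,1]-y)<r)&(P[...,2]>z[0])&(P[...,2]<z[1]); return m
for c in ['scene','side']:
    P=np.load(f'/tmp/{c}0.npy'); im=cv2.imread(f'pics/{c}0.png').astype(int)
    print(c)
    b,g,r=im[...,0],im[...,1],im[...,2]
    m=sel(P,.43,.18,(.172,.195),.1)&(im.sum(-1)<260); 
    rep('block',P[m])
    m=sel(P,.43,-.28,(.083,.1),.07)
    rep('ankle',P[m])
    rep('fa pyr',P[sel(P,.541,.078,(.030,.05),.025)]); rep('fa all',P[sel(P,.541,.078,(.007,.05),.04)])
    rep('sa pyr',P[sel(P,.667,-.127,(.030,.05),.025)]); rep('sa all',P[sel(P,.667,-.127,(.007,.05),.05)])
    rep('lt top',P[sel(P,.61,-.034,(.163,.2),.03)]); rep('lt bot',P[sel(P,.61,-.034,(.01,.028),.04)])
    rep('cl top',P[sel(P,.645,.085,(.042,.056),.045)])
    rep('cl ',P[sel(P,.645,.085,(.01,.056),.045)])
    rep('st ',P[sel(P,.551,-.165,(.1,.12),.03)])
    g2=(g>r+25)&(g>b+10)&(abs(P[...,2])<.02)&(P[...,0]<1); rep('mat',P[g2])
```

```text
scene
block 311 mean [0.4484 0.2091 0.1824] rect c [443.5 210.5] size [63.4 68.2] ang 71.0 z [0.1752 0.1831 0.1865]
ankle 307 mean [ 0.4747 -0.2849  0.0917] rect c [ 470.8 -285.5] size [69.4 58. ] ang 90.0 z [0.0881 0.0919 0.095 ]
fa pyr 44 mean [0.5437 0.0849 0.0373] rect c [542.   84.5] size [21.6 20.4] ang 52.0 z [0.0312 0.0379 0.0422]
fa all 225 mean [0.547  0.0828 0.0187] rect c [544.2  81.5] size [65.5 82.1] ang 78.6 z [0.008  0.0146 0.0399]
sa pyr 57 mean [ 0.6717 -0.1208  0.0372] rect c [ 669.9 -121.5] size [21.  20.2] ang 43.5 z [0.0307 0.0379 0.0416]
sa all 408 mean [ 0.6749 -0.1226  0.017 ] rect c [ 665.7 -127.8] size [97.1 96. ] ang 89.3 z [0.0076 0.014  0.0386]
lt top 82 mean [ 0.6137 -0.0268  0.1699] rect c [613.2 -26.8] size [28.2 31. ] ang 85.2 z [0.1637 0.1703 0.1756]
lt bot 58 mean [ 0.628  -0.0281  0.0197] rect c [624.3 -28.9] size [41.4 24.2] ang 78.4 z [0.0116 0.0201 0.027 ]
cl top 119 mean [0.6419 0.0863 0.0481] rect c [638.8  86. ] size [56.2 40.2] ang 4.3 z [0.0428 0.0485 0.0524]
cl  263 mean [0.6471 0.0857 0.0377] rect c [638.4  88.7] size [39.1 58.2] ang 76.
[... 908 characters left out ...]
5 z [0.0095 0.0125 0.0375]
lt top 113 mean [ 0.6133 -0.0299  0.1685] rect c [613.3 -29.1] size [28.4 29. ] ang 55.1 z [0.1637 0.1693 0.1725]
lt bot 105 mean [ 0.6118 -0.0435  0.0196] rect c [612.6 -37.8] size [24.5 42.2] ang 82.2 z [0.0116 0.0191 0.0269]
cl top 57 mean [0.6534 0.0818 0.0464] rect c [652.7  82.9] size [40.5 22. ] ang 80.7 z [0.0433 0.0469 0.0489]
cl  184 mean [0.6515 0.0774 0.0341] rect c [653.   82.1] size [42.1 22.9] ang 80.7 z [0.013  0.0362 0.0483]
st  105 mean [ 0.5515 -0.162   0.1048] rect c [ 551.2 -162.2] size [30.4 27.3] ang 87.8 z [0.1008 0.105  0.1079]
mat 30278 mean [ 0.5279 -0.0905  0.0018] rect c [517. -14.] size [440.5 725.9] ang 4.1 z [-0.0002  0.0018  0.0037]
```

>>> carry_out(commands=[-1,10,8,12,0,0,0.1,-1,28,22,16,0,0,0.6,-1,28,22,16,0,0,0.6,-1,28,22,16,0,0,0.6,-1,28,22,16,0,0,0.6,-1,28,22,16,0,0,0.6,-1,28,22,16,0,0,0.6,-1,28,22,16,0,0,0.6,-1,28,22,16,0,0,0.6,-1,28,22,16,0,0,0.6,-1,28,22,16,0,0,0.6,-1,28,22,16,0,0,0.6])

```text
time_s: 1.8
ee_pos: [0.4574, -0.3004, 0.3652]
eef_rot: [3.141, 0.0, -0.641]
force: [-1.1, 0.2, -0.2]
grip_width: 0.0942
```

```bash
cat >> h.py <<'E'
def rep(n,q):
    if len(q)<5: print(n,'few',len(q)); return
    r=cv2.minAreaRect((q[:,:2]*1000).astype(np.float32)); print(n,len(q),'mean',(1000*q.mean(0)).round(1),'rect c',np.round(r[0],1),'size',np.round(r[1],1),'ang',round(r[2],1),'z',(1000*np.percentile(q[:,2],[5,50,95])).round(1))
def sel(P,x,y,z,r):
    return (abs(P[...,0]-x)<r)&(abs(P[...,1]-y)<r)&(P[...,2]>z[0])&(P[...,2]<z[1])
def look(name,cam='wrist'):
    o=ctrl.get_obs(); i=viewer.camera_info(cam); im,d=viewer.camera(cam); P=pts(cam,d,i); P[d==0]=np.nan
    cv2.imwrite(f'pics/{name}.png',im); np.save(f'/tmp/{name}.npy',P)
    print('t',o['time_s'],'tcp',o['ee_pos'].round(4),o['eef_rot'].round(4),'w',round(o['grip_width'],4),'F',o['force'].round(1))
    return im,P
E
python3 - <<'E'
from h import *
im,P=look('w1'); i=viewer.camera_info('wrist'); R=np.array(i['R']); print('cam',(-R.T@np.array(i['t'])).round(3),R[2].round(3))
print(np.nanmin(P,(0,1)),np.nanmax(P,(0,1)))
E
```

```text
t 1.8 tcp [ 0.4574 -0.3004  0.3652] [ 3.1415e+00  1.0000e-04 -6.4140e-01] w 0.0942 F [-1.1  0.2 -0.2]
cam [ 0.496 -0.249  0.544] [-0.137 -0.183 -0.974]
[-0.0292236  -0.78869978 -0.00439628] [0.88941004 0.10170449 0.49959898]
```

View pics/w1.png

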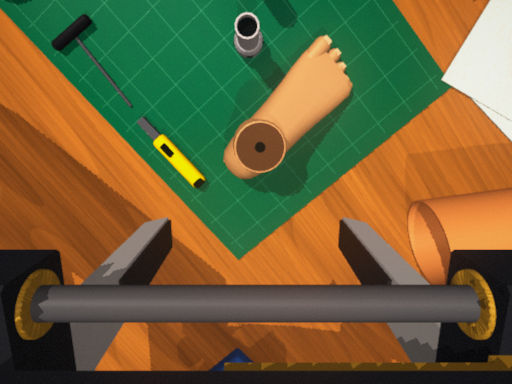

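Wrist view: the ankle face (brown disc) is at about (260,147), with the short tube at (247,33) and the knife and hex key left of the foot. Now its centre by colour.

Run:
```python
from h import *
im=cv2.imread('pics/w1.png').astype(int); P=np.load('/tmp/w1.npy')
m=sel(P,.475,-.288,(.084,.1),.06)
print(im[147,245],im[130,290],im[110,290])
br=m&(im[...,2]<150)
br=cv2.morphologyEx(br.astype(np.uint8),cv2.MORPH_OPEN,np.ones((3,3)))>0
rep('brown',P[br]); q=P[br]
print(cv2.minEnclosingCircle((q[:,:2]*1000).astype(np.float32)))
for c in ['scene','side']:
    im=cv2.imread(f'pics/{c}0.png').astype(int); P=np.load(f'/tmp/{c}0.npy')
    m=sel(P,.475,-.288,(.082,.1),.06)&(im[...,2]<150); rep(c,P[m])
```

```text
[ 45  75 123] [ 96 164 232] [106 177 240]
brown 1748 mean [ 475.5 -287.7   91.5] rect c [ 475.6 -288.4] size [62.6 61.8] ang 52.8 z [90.1 91.4 92.8]
((475.2947998046875, -288.0083923339844), 31.661252975463867)
scene 285 mean [ 475.5 -286.4   92. ] rect c [ 473.4 -285.4] size [63.  67.6] ang 51.7 z [88.7 91.9 95.1]
side 1043 mean [ 476.7 -289.6   89.9] rect c [ 477.4 -289.5] size [67.5 67.2] ang 76.5 z [86.1 90.2 92. ]
```

>>> carry_out(commands=[-1,8,38,-4,0,0,0.2,-1,8,38,-4,0,0,0.2,-1,8,38,-4,0,0,0.2,-1,8,38,-4,0,0,0.2,-1,8,38,-4,0,0,0.2,-1,8,38,-4,0,0,0.2,-1,8,38,-4,0,0,0.2,-1,8,38,-4,0,0,0.2,-1,8,38,-4,0,0,0.2,-1,8,38,-4,0,0,0.2,-1,8,38,-4,0,0,0.2,-1,8,38,-4,0,0,0.2])

```text
time_s: 2.85
ee_pos: [0.5365, 0.0781, 0.3243]
eef_rot: [3.141, 0.002, -0.443]
force: [0.2, -1.2, -0.0]
grip_width: 0.0941
```

Run:
```python
from h import *
im,P=look('w2')
rep('fa pyr',P[sel(P,.542,.083,(.032,.045),.025)])
rep('fa fl',P[sel(P,.542,.083,(.008,.045),.045)])
rep('cl',P[sel(P,.645,.085,(.042,.056),.045)])
rep('lt',P[sel(P,.613,-.03,(.163,.2),.03)])
```

```text
t 2.85 tcp [0.5365 0.0781 0.3243] [ 3.1405e+00  1.5000e-03 -4.4280e-01] w 0.0941 F [ 0.2 -1.2 -0. ]
fa pyr 197 mean [539.2  83.1  38.3] rect c [538.9  82.5] size [19.8 19.7] ang 41.0 z [33.8 38.8 40.4]
fa fl 1126 mean [539.5  83.5  18. ] rect c [539.3  82.2] size [54.4 54. ] ang 64.1 z [11.8 13.6 39.3]
cl 548 mean [636.1  85.   48.5] rect c [636.7  87.2] size [40.8 54. ] ang 70.5 z [44.8 48.8 50.5]
lt 9 mean [624.1 -22.3 169.4] rect c [624.3 -22.4] size [0.7 4.4] ang 21.9 z [164.  170.4 173.8]
```

View pics/w2.png

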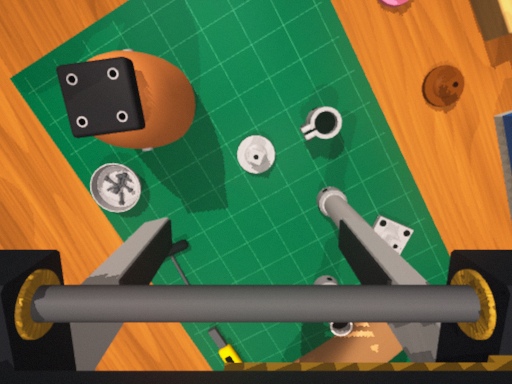

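>>> carry_out(commands=[-0.3,0.4,0.5,-5,0,0,1.16,-0.3,0.4,0.5,-10,0,0,1.16,-0.3,0.4,0.5,-15,0,0,1.16,-0.3,0.4,0.5,-18,0,0,1.16,-0.3,0.4,0.5,-18,0,0,1.16,-0.3,0.4,0.5,-18,0,0,1.16,-0.3,0.4,0.5,-18,0,0,1.16,-0.3,0.4,0.5,-18,0,0,1.16,-0.3,0.4,0.5,-18,0,0,1.16,-0.3,0.4,0.5,-18,0,0,1.16,-0.3,0.4,0.5,-18,0,0,1.16])

```text
time_s: 3.82
ee_pos: [0.5405, 0.0804, 0.1449]
eef_rot: [3.141, 0.001, 0.715]
force: [0.1, -0.2, -0.1]
grip_width: 0.0614
```

Run:
```python
from h import *
im,P=look('w3')
for z in [(.028,.045),(.034,.045)]: rep('fa pyr',P[sel(P,.541,.083,z,.022)])
rep('fa fl',P[sel(P,.541,.083,(.008,.045),.045)])
im=cv2.imread('pics/w2.png').astype(int); P=np.load('/tmp/w2.npy')
m=sel(P,.443,.21,(.174,.195),.06)&(im.sum(-1)<260); rep('block w2',P[m])
m=sel(P,.443,.21,(.174,.195),.06);rep('block w2',P[m])
```

```text
t 3.8167 tcp [0.5405 0.0804 0.1449] [3.1405e+00 9.0000e-04 7.1520e-01] w 0.0614 F [ 0.1 -0.2 -0.1]
fa pyr 522 mean [538.8  83.4  38.1] rect c [539.5  82.8] size [19.6 19.6] ang 40.8 z [32.5 38.8 40.2]
fa pyr 474 mean [538.7  82.9  38.6] rect c [538.9  82.5] size [18.5 18.3] ang 41.1 z [35.3 38.9 40.2]
fa fl 2663 mean [538.1  83.8  18.4] rect c [539.6  82.7] size [54.9 55. ] ang 41.0 z [11.9 13.5 39.4]
block w2 4999 mean [441.1 210.2 182.5] rect c [439.3 210.4] size [66.1 66.1] ang 72.1 z [180.2 182.7 184. ]
block w2 5344 mean [441.  210.2 182.5] rect c [439.3 210.4] size [66.1 66.1] ang 72.0 z [180.3 182.7 184.1]
```

>>> carry_out(commands=[-0.3,-0.05,0.25,-4,0,0,0,-0.3,-0.05,0.25,-8,0,0,0,-0.3,-0.05,0.25,-11,0,0,0,-0.3,-0.05,0.25,-12.5,0,0,0,-0.3,-0.05,0.25,-12.5,0,0,0,-0.3,-0.05,0.25,-12.5,0,0,0,1,-0.05,0.25,-12.5,0,0,0,1,-0.05,0.25,-12.5,0,0,0,1,-0.05,0.25,-12.5,0,0,0,1,-0.05,0.25,-12.5,0,0,0,1,-0.05,0.25,-12.5,0,0,0,1,-0.05,0.25,-12.5,0,0,0], force=35)

```text
time_s: 4.87
ee_pos: [0.5401, 0.0832, 0.0202]
eef_rot: [3.14, 0.0, 0.713]
force: [-0.4, -0.4, -0.4]
grip_width: 0.0245
```

>>> carry_out(commands=[1,0,0,0,0,0,0,1,0,0,0,0,0,0,1,0,0,0,0,0,0,1,0,0,2,0,0,0,1,0,0,6,0,0,0,1,0,0,10,0,0,0,1,0,0,14,0,0,0,1,0,0,18,0,0,0,1,0,-1,22,0,0,0,1,0,-3,22,0,0,0,1,-1,-7,22,0,0,0,1,-2,-11,22,0,0,0])

```text
time_s: 5.87
ee_pos: [0.5198, -0.0273, 0.2404]
eef_rot: [3.14, 0.0, 0.715]
force: [0.3, -1.0, -1.5]
grip_width: 0.0189
```

>>> carry_out(commands=[1,-1,-4,0,0,0,0,1,-2,-8,0,0,0,0,1,-3,-12,0,0,0,0,1,-3.5,-16,0,0,0,0,1,-4,-20,0,0,0,0,1,-4.4,-24,0,0,0,0,1,-4.4,-26.1,-2,0,0,0,1,-4.4,-26.1,-6,0,0,0,1,-4.4,-26.1,-9,0,0,0,1,-4.4,-26.1,-11,0,0,0,1,-4.4,-26.1,-11,0,0,0,1,-4.4,-26.1,-11,0,0,0])

```text
time_s: 6.87
ee_pos: [0.4756, -0.2882, 0.1303]
eef_rot: [3.141, 0.001, 0.715]
force: [0.5, 0.8, -0.7]
grip_width: 0.019
```

Run:
```python
from h import *
im,P=look('w4')
br=sel(P,.475,-.288,(.084,.1),.06)&(im[...,2]<150); rep('brown',P[br])
fl=sel(P,.475,-.288,(.105,.135),.06); rep('fl',P[fl])
```

```text
t 6.8667 tcp [ 0.4756 -0.2882  0.1303] [3.1414e+00 5.0000e-04 7.1490e-01] w 0.019 F [ 0.5  0.8 -0.7]
brown 1334 mean [ 462.9 -271.4   91.4] rect c [ 464.6 -280.4] size [67.  38.6] ang 46.2 z [90.3 91.5 92.5]
fl 3447 mean [ 467.3 -280.7  123.6] rect c [ 474.2 -287.2] size [52.2 54.6] ang 78.9 z [121.4 123.2 127.7]
```

View pics/w4.png

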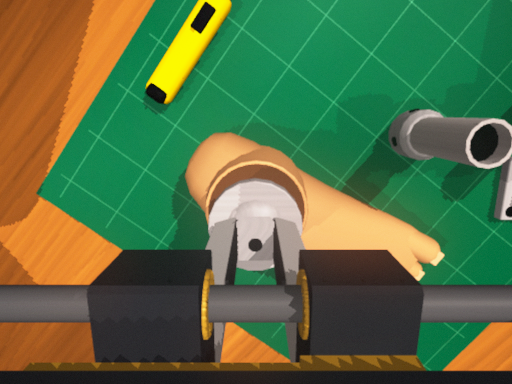

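The adapter flange at about (255,225) is above the ankle face, concentric to within 1 mm by the numbers. Lowering it.

>>> carry_out(commands=[1,0,0,-1.2,0,0,0,1,0,0,-1.8,0,0,0,1,0,0,-2.1,0,0,0,1,0,0,-2.2,0,0,0,1,0,0,-2.2,0,0,0,1,0,0,-2.2,0,0,0])

```text
time_s: 7.42
ee_pos: [0.4763, -0.2886, 0.1099]
eef_rot: [3.139, -0.0, 0.715]
force: [0.5, 0.3, -1.2]
grip_width: 0.0188
```

>>> carry_out(commands=[1,0,0,-0.15,0,0,0,1,0,0,-0.15,0,0,0,1,0,0,-0.15,0,0,0])

```text
time_s: 7.67
ee_pos: [0.4764, -0.2886, 0.1085]
eef_rot: [3.138, -0.0, 0.715]
force: [-0.0, -0.1, -1.3]
grip_width: 0.0187
```

>>> carry_out(commands=[1,0,0,-0.1,0,0,0,1,0,0,-0.1,0,0,0,1,0,0,-0.1,0,0,0])

```text
time_s: 7.92
ee_pos: [0.4765, -0.2887, 0.1083]
eef_rot: [3.138, -0.0, 0.715]
force: [-2.3, 0.7, 6.5]
grip_width: 0.0185
```

>>> carry_out(commands=[-0.2,0,0,0,0,0,0,-0.2,0,0,0,0,0,0,-0.2,0,0,0,0,0,0,-0.2,0,0,0,0,0,0,-0.2,0,0,2,0,0,0,-0.2,0,0,5,0,0,0,-0.3,0,0,9,0,0,0,-0.3,0,0,13,0,0,0,-0.3,2,2,14,0,0,0,-0.3,5,5,14,0,0,0,-0.3,8,8,14,0,0,0,-0.3,11,11,14,0,0,0])

```text
time_s: 8.92
ee_pos: [0.5859, -0.1791, 0.2486]
eef_rot: [3.137, -0.001, 0.714]
force: [0.8, -1.0, 0.1]
grip_width: 0.061
```

>>> carry_out(commands=[-0.3,3,2,0,0,0,0,-0.3,6,4,0,0,0,0,-0.3,8.2,5.4,-2,0,0,0,-0.3,8.2,5.4,-6,0,0,0,-0.3,8.2,5.4,-10,0,0,0,-0.3,8.2,5.4,-12,0,0,0,-0.3,8.2,5.4,-12,0,0,0,-0.3,8.2,5.4,-12,0,0,0])

```text
time_s: 9.58
ee_pos: [0.6678, -0.1251, 0.1286]
eef_rot: [3.138, -0.0, 0.714]
force: [-0.4, 0.5, 0.7]
grip_width: 0.0611
```

Run:
```python
from h import *
im,P=look('w5')
for z in [(.028,.045),(.034,.045)]: rep('sa pyr',P[sel(P,.669,-.125,z,.022)])
rep('sa',P[sel(P,.669,-.125,(.008,.045),.045)])
im,P=look('d5','side')
br=sel(P,.475,-.288,(.085,.095),.06)&(im[...,2]<150); rep('brown',P[br])
rep('fl',P[sel(P,.475,-.288,(.0975,.107),.06)]);rep('pyr',P[sel(P,.475,-.288,(.12,.14),.06)])
cv2.imwrite('pics/d5c.png',cv2.resize(im[230:384,130:330],(800,616))[:600])
```

```text
t 9.5833 tcp [ 0.6678 -0.1251  0.1286] [ 3.1379 -0.      0.7141] w 0.0611 F [-0.4  0.5  0.7]
sa pyr 574 mean [ 667.3 -122.9   38.1] rect c [ 667.9 -123.4] size [19.4 19.5] ang 41.2 z [32.9 38.8 40.1]
sa pyr 524 mean [ 667.3 -123.5   38.6] rect c [ 667.7 -123.5] size [19.3 19.5] ang 41.6 z [35.1 38.9 40.1]
sa 4085 mean [ 666.7 -122.6   16.9] rect c [ 668.2 -124.1] size [58.  58.5] ang 41.3 z [12.  13.4 39.1]
t 9.6333 tcp [ 0.6685 -0.1253  0.1304] [ 3.1354e+00 -1.8000e-03  7.1400e-01] w 0.0609 F [ 0.3 -0.7  0.5]
brown 226 mean [ 478.  -304.7   90.6] rect c [ 476.9 -295.3] size [65.9 48.9] ang 11.6 z [87.3 90.5 93.9]
fl 560 mean [ 477.9 -295.6  100.6] rect c [ 477.6 -290.7] size [55.2 52.6] ang 15.6 z [ 98.3 100.2 104.1]
pyr 139 mean [ 477.3 -291.1  124.9] rect c [ 476.6 -289.5] size [19. 20.] ang 43.5 z [121.  125.3 127.4]
```

View pics/d5c.png

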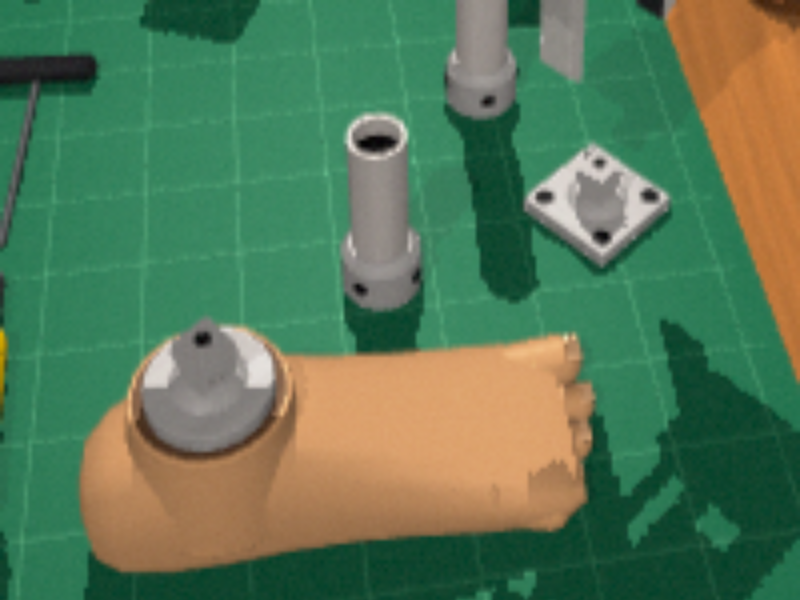

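The round adapter sits in the middle of the ankle face: the brown rim around (207,390) is even. Now the square adapter.

>>> carry_out(commands=[-0.3,0,0.15,-4,0,0,0,-0.3,0,0.15,-8,0,0,0,-0.3,0,0.15,-10,0,0,0,-0.3,0,0.15,-11,0,0,0,-0.3,0,0.15,-11,0,0,0,1,0,0.15,-11,0,0,0,1,0,0.15,-11,0,0,0,1,0,0.15,-11,0,0,0,1,0,0.15,-11,0,0,0,1,0,0.15,-11,0,0,0,1,0,0.15,-11,0,0,0,1,0,0.15,-11,0,0,0])

```text
time_s: 10.68
ee_pos: [0.6689, -0.1239, 0.0215]
eef_rot: [3.134, -0.003, 0.714]
force: [-0.7, -0.2, 1.2]
grip_width: 0.019
```

>>> carry_out(commands=[1,0,0,0,0,0,0,1,0,0,0,0,0,0,1,0,0,2,0,0,0,1,0,0,6,0,0,0,1,0,0,10,0,0,0,1,0,0,14,0,0,0,1,0,0,18,0,0,0,1,0,0,22,0,0,0,1,0,0,26,0,0,0,1,-2,4,27,0,0,0,1,-5,7,27,0,0,0,1,-8,10,27,0,0,0])

```text
time_s: 11.68
ee_pos: [0.5918, -0.0267, 0.2916]
eef_rot: [3.133, -0.004, 0.714]
force: [0.9, 1.7, -1.1]
grip_width: 0.0186
```

Run:
```python
from h import *
from scipy.spatial.transform import Rotation as R
o=ctrl.get_obs(); A=R.from_euler('xyz',o['eef_rot']); B=R.from_euler('xyz',[np.pi,0,np.radians(72)]); print(o['eef_rot'],(B*A.inv()).as_rotvec())
```

```text
[ 3.13342219 -0.00355642  0.71358161] [0.00157198 0.00888335 0.54306635]
```

>>> carry_out(commands=[1,-2,4,0,0.0016,0.009,0.543,1,-5,7,0,0.0016,0.009,0.543,1,-8,10,0,0.0016,0.009,0.543,1,-10,14,0,0.0016,0.009,0.543,1,-13,18,0,0.0016,0.009,0.543,1,-15.1,21,0,0.0016,0.009,0.543,1,-15.1,23.7,0,0.0016,0.009,0.543,1,-15.1,23.7,-3,0.0016,0.009,0.543,1,-15.1,23.7,-6,0.0016,0.009,0.543,1,-15.1,23.7,-6,0.0016,0.009,0.543,1,-15.1,23.7,-6,0.0016,0.009,0.543])

```text
time_s: 12.6
ee_pos: [0.4404, 0.2101, 0.2314]
eef_rot: [-3.14, 0.002, 1.257]
force: [0.1, 0.0, -0.6]
grip_width: 0.0189
```

Run:
```python
from h import *
im,P=look('w6')
rep('block',P[sel(P,.441,.21,(.174,.19),.06)])
rep('pl',P[sel(P,.441,.21,(.208,.235),.045)])
im,P=look('d6','side')
m=sel(P,.441,.21,(.174,.19),.06);rep('block side',P[m&(im.sum(-1)<260)])
rep('pl side',P[sel(P,.441,.21,(.208,.235),.045)])
```

```text
t 12.6 tcp [0.4404 0.2101 0.2314] [-3.1397e+00  1.5000e-03  1.2566e+00] w 0.0189 F [ 0.1  0.  -0.6]
block 1416 mean [412.  219.4 182.1] rect c [412.4 219.5] size [65.2 10.3] ang 71.4 z [178.7 182.5 183.9]
pl 5149 mean [426.1 213.1 223.5] rect c [438.3 209.2] size [58.1 58.1] ang 72.1 z [221.6 223.3 227.1]
t 12.65 tcp [0.4412 0.2102 0.2328] [ 3.1414e+00 -3.0000e-04  1.2561e+00] w 0.0189 F [ 0.9 -0.8 -0.5]
block side 353 mean [441.8 202.5 180.5] rect c [441.5 209.2] size [67.9 67.6] ang 73.6 z [176.  181.  182.6]
pl side 295 mean [442.1 196.8 222.2] rect c [441.6 209. ] size [61.2 58.4] ang 70.6 z [215.1 222.7 228.5]
```

View pics/w6.png

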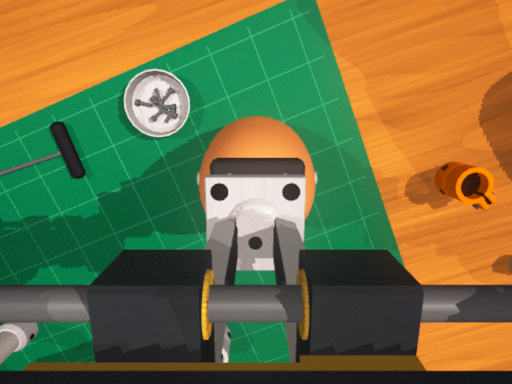

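>>> carry_out(commands=[1,0,0.07,-1.5,0,0,0,1,0,0.07,-2.4,0,0,0,1,0,0.07,-2.8,0,0,0,1,0,0.07,-3.0,0,0,0,1,0,0.07,-3.0,0,0,0,1,0,0.07,-3.0,0,0,0])

```text
time_s: 13.2
ee_pos: [0.4417, 0.2109, 0.2039]
eef_rot: [3.14, -0.002, 1.256]
force: [0.7, -0.5, -0.5]
grip_width: 0.0187
```

>>> carry_out(commands=[1,-0.05,0,-0.15,0,0,0,1,-0.05,0,-0.2,0,0,0,1,-0.05,0,-0.25,0,0,0,1,-0.05,0,-0.25,0,0,0])

```text
time_s: 13.53
ee_pos: [0.4413, 0.211, 0.2016]
eef_rot: [3.139, -0.002, 1.256]
force: [0.1, 0.4, -0.2]
grip_width: 0.0191
```

>>> carry_out(commands=[1,0,0,-0.1,0,0,0,1,0,0,-0.15,0,0,0,1,0,0,-0.15,0,0,0])

```text
time_s: 13.78
ee_pos: [0.4415, 0.2111, 0.2015]
eef_rot: [3.138, -0.003, 1.256]
force: [-5.5, -2.3, 12.6]
grip_width: 0.0187
```

>>> carry_out(commands=[-0.2,0,0,0,0,0,0,-0.2,0,0,0,0,0,0,-0.2,0,0,0,0,0,0,-0.2,0,0,0,0,0,0,-0.2,0,0,2,0,0,0,-0.2,0,0,5,0,0,0,-0.3,0,0,7,0,0,0,-0.5,3,-3,8,0,0,0,-0.5,5,-6,8,0,0,0,-0.5,7,-9,8,0,0,0,-0.5,9,-12,8,0,0,0,-0.5,11,-15,8,0,0,0])

```text
time_s: 14.78
ee_pos: [0.5523, 0.0594, 0.2813]
eef_rot: [3.138, -0.003, 1.256]
force: [0.0, 1.4, -0.4]
grip_width: 0.0704
```

Run:
```python
from h import *
from scipy.spatial.transform import Rotation as R
im,P=look('d7','side')
m=sel(P,.441,.21,(.174,.19),.06);rep('block side',P[m&(im.sum(-1)<260)])
rep('pl',P[sel(P,.441,.21,(.189,.25),.05)]); rep('pyr',P[sel(P,.441,.21,(.212,.25),.05)])
rep('lt top',P[sel(P,.613,-.03,(.163,.2),.03)])
c=cv2.resize(im[120:220,130:230],(500,500))
im,P=look('s7','scene')
m=sel(P,.441,.21,(.174,.19),.06);rep('block scene',P[m&(im.sum(-1)<260)])
rep('pl',P[sel(P,.441,.21,(.189,.25),.05)]); rep('pyr',P[sel(P,.441,.21,(.212,.25),.05)])
rep('lt top',P[sel(P,.613,-.03,(.163,.2),.03)])
im,P=look('w7'); rep('lt top',P[sel(P,.613,-.03,(.163,.2),.03)]); rep('cl top',P[sel(P,.642,.085,(.042,.056),.045)])
cv2.imwrite('pics/d7c.png',c)
o=ctrl.get_obs(); A=R.from_euler('xyz',o['eef_rot'])
for d in (0,-30,-41.,60): print(d,(R.from_euler('xyz',[np.pi,0,np.radians(d)])*A.inv()).as_rotvec())
```

```text
t 14.7833 tcp [0.5523 0.0594 0.2813] [ 3.1383e+00 -2.7000e-03  1.2561e+00] w 0.0704 F [ 0.   1.4 -0.4]
block side 156 mean [447.9 189.5 180. ] rect c [451.7 191.2] size [86.5 47. ] ang 28.6 z [174.9 180.  187.6]
pl 306 mean [442.2 203.2 197.6] rect c [441.3 208.5] size [60.3 57.9] ang 72.6 z [190.  192.6 217.3]
pyr 45 mean [441.6 207.6 216.1] rect c [441.6 209.9] size [22.3 18.3] ang 77.8 z [212.6 216.6 218.5]
lt top 109 mean [612.8 -30.2 168.7] rect c [612.7 -28.9] size [29.5 29.1] ang 40.4 z [163.6 169.4 172.8]
t 14.8333 tcp [0.5545 0.0549 0.2806] [ 3.1382e+00 -1.4000e-03  1.2529e+00] w 0.0708 F [ 2.5 -4.6 -0.5]
block scene 76 mean [464.6 198.4 179.7] rect c [454.6 193.4] size [82.  41.7] ang 32.6 z [175.2 179.8 183.9]
pl 256 mean [447.  210.5 198.7] rect c [442.2 212.6] size [55.2 60. ] ang 70.1 z [191.  194.8 219.3]
pyr 40 mean [444.3 210.7 217.6] rect c [442.9 211.5] size [18.  20.7] ang 70.4 z [212.4 218.5 221.7]
lt top 78 mean [614.4 -27.2 169.9] rect c [612.7 -26.9] size [26.8 34.6] ang 73.9 z [163.9 170.1 174.5]
t 14.8833 tcp [0.5531 0.0574 0.2804] [ 3.1391e+00 -1.8000e-03  1.2519e+00] w 0.0704 F [-0.   0.4  0.1]
lt top 256 mean [609.5 -22.6 169.4] rect c [613.7 -26.1] size [22.1 28.3] ang 46.2 z [163.3 169.9 173.8]
cl top 587 mean [636.8  84.3  48.3] rect c [637.8  86.8] size [40.9 53.4] ang 69.3 z [44.  48.7 50.3]
0 [ 5.10429913e-04  3.31379281e-03 -1.25283685e+00]
-30 [ 1.44698713e-03  3.28750727e-03 -1.77643508e+00]
-41.0 [ 1.81227169e-03  3.23517501e-03 -1.96842107e+00]
60 [-0.00113895  0.0029298  -0.20564021]
```

View pics/d7c.png

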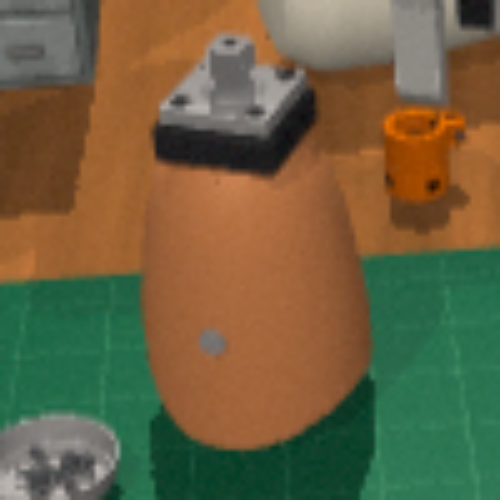

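View pics/w7.png

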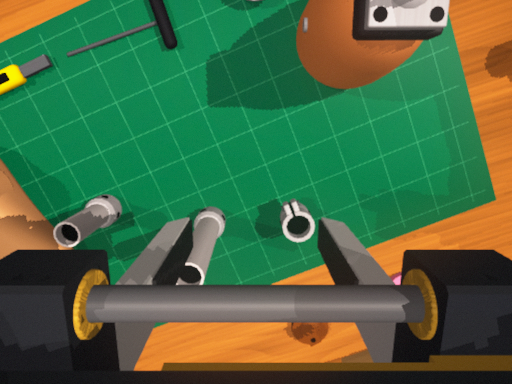

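>>> carry_out(commands=[-0.4,3,-4,0,0,0.003,0,-0.4,6,-8.5,0,0,0.003,0,-0.4,6,-8.5,0,0,0.003,0,-0.4,6,-8.5,-4,0,0.003,0,-0.4,6,-8.5,-8,0,0.003,0,-0.4,6,-8.5,-12,0,0.003,0,-0.4,6,-8.5,-15,0,0.003,0,-0.4,6,-8.5,-16,0,0.003,0,-0.4,6,-8.5,-16,0,0.003,0,-0.4,6,-8.5,-16,0,0.003,0])

```text
time_s: 15.77
ee_pos: [0.6128, -0.0252, 0.1222]
eef_rot: [3.141, -0.002, 1.254]
force: [0.7, -0.2, 0.5]
grip_width: 0.0661
```

>>> carry_out(commands=[1,0,0,0,0,0,0,1,0,0,0,0,0,0,1,0,0,0,0,0,0,1,0,0,0,0,0,0,1,0,0,0,0,0,0,1,0,0,0,0,0,0,1,0,0,0,0,0,0])

```text
time_s: 16.35
ee_pos: [0.6129, -0.0253, 0.1225]
eef_rot: [3.14, -0.002, 1.253]
force: [-1.6, -0.5, 2.6]
grip_width: 0.0294
```

>>> carry_out(commands=[1,0,0,2,0,0,0,1,0,0,5,0,0,0,1,-2,-1.3,5,0,0,0,1,-5,-3.3,5,0,0,0,1,-8,-5.2,5,0,0,0,1,-11,-7.2,5,0,0,0,1,-13,-8.5,5,0,0,0,1,-14.8,-9.7,4,0,0,0,1,-14.8,-9.7,3,0,0,0,1,-14.8,-9.7,2,0,0,0,1,-14.8,-9.7,2,0,0,0])

```text
time_s: 17.27
ee_pos: [0.4643, -0.1219, 0.1405]
eef_rot: [-3.14, -0.002, 1.253]
force: [-0.0, 0.4, -1.9]
grip_width: 0.0295
```

Run:
```python
from h import *
for c in ('side','scene'):
    im,P=look('x8'+c,c)
    rep('lt top',P[sel(P,.464,-.122,(.182,.198),.03)])
    rep('lt foot',P[sel(P,.464,-.122,(.026,.046),.04)])
    rep('lt mid',P[sel(P,.464,-.122,(.06,.11),.03)])
    rep('pyrS',P[sel(P,.441,.21,(.212,.25),.05)])
    rep('pyrA',P[sel(P,.475,-.288,(.12,.14),.04)])
```

```text
t 17.2667 tcp [ 0.4643 -0.1219  0.1405] [-3.1399e+00 -1.8000e-03  1.2532e+00] w 0.0295 F [-0.   0.4 -1.9]
lt top 124 mean [ 471.4 -125.6  188.3] rect c [ 469.  -125.2] size [55.5 21.9] ang 67.6 z [182.5 188.4 195.7]
lt foot 145 mean [ 468.  -137.4   37.2] rect c [ 469.  -130.9] size [41.8 25.9] ang 23.5 z [27.6 37.6 45.5]
lt mid 260 mean [ 467.1 -133.8   85.1] rect c [ 466.8 -131.9] size [29.1 13.8] ang 8.7 z [ 62.   85.1 107.6]
pyrS few 0
pyrA 136 mean [ 477.2 -290.7  125. ] rect c [ 477.  -289.5] size [19.1 20.8] ang 45.9 z [120.7 125.4 127.3]
t 17.3167 tcp [ 0.4648 -0.1218  0.1415] [-3.1406e+00 -1.8000e-03  1.2538e+00] w 0.0295 F [ 0.1  0.1 -1.7]
lt top 117 mean [ 469.1 -121.3  189.1] rect c [ 469.1 -119.3] size [52.5 33.7] ang 53.7 z [182.8 189.3 195.9]
lt foot 68 mean [ 481.3 -121.2   36.4] rect c [ 478.7 -121.1] size [41.4 24.9] ang 88.0 z [26.9 36.8 45.7]
lt mid 121 mean [ 476.7 -121.2   85.3] rect c [ 474.9 -121.7] size [29.2 17.3] ang 82.5 z [ 61.6  85.9 107.1]
pyrS 39 mean [444.1 210.8 217.6] rect c [443.2 211.3] size [18. 20.] ang 70.1 z [212.3 218.2 221.6]
pyrA 52 mean [ 479.6 -286.4  125.7] rect c [ 477.  -286.8] size [23.2 20. ] ang 35.2 z [120.9 126.6 129.3]
```

>>> carry_out(commands=[1,-0.13,0,-1,0,0,0,1,-0.13,0,-1.5,0,0,0,1,-0.13,0,-1.8,0,0,0,1,-0.13,0,-1.9,0,0,0,1,-0.13,0,-1.9,0,0,0,1,-0.13,0,-1.9,0,0,0])

```text
time_s: 17.87
ee_pos: [0.4641, -0.1219, 0.1233]
eef_rot: [3.141, -0.002, 1.254]
force: [0.4, -0.1, -2.4]
grip_width: 0.0297
```

>>> carry_out(commands=[1,-0.05,0,-0.1,0,0,0,1,-0.05,0,-0.15,0,0,0,1,-0.05,0,-0.15,0,0,0])

```text
time_s: 18.12
ee_pos: [0.4639, -0.122, 0.1224]
eef_rot: [3.14, -0.002, 1.254]
force: [-0.9, 0.3, 4.9]
grip_width: 0.0295
```

>>> carry_out(commands=[-0.3,0,0,0,0,0,0,-0.3,0,0,0,0,0,0,-0.3,0,0,0,0,0,0,-0.3,0,0,1,0,0,0,-0.3,0,0,4,0,0,0,-0.3,0,0,8,0,0,0,-0.5,0,0,12,0,0,0,-0.5,2,3,13,0,0,0,-0.5,4,6,13,0,0,0,-0.5,6,9,13,0,0,0,-0.5,8,12,13,0,0,0,-0.5,10,15,13,0,0,0])

```text
time_s: 19.12
ee_pos: [0.5645, 0.0297, 0.2534]
eef_rot: [3.139, -0.002, 1.254]
force: [1.2, -0.5, 0.8]
grip_width: 0.0702
```

>>> carry_out(commands=[-0.5,2,2,0,0,0,0,-0.5,5,4,0,0,0,0,-0.5,7,5,0,0,0,0,-0.5,7,5,0,0,0,0])

```text
time_s: 19.45
ee_pos: [0.6363, 0.0818, 0.2527]
eef_rot: [3.14, -0.002, 1.256]
force: [0.4, 0.4, -0.1]
grip_width: 0.0702
```

Run:
```python
from h import *
im,P=look('w9'); m=sel(P,.642,.085,(.042,.056),.045); rep('cl top',P[m])
q=P[m]; print(cv2.fitEllipse((q[:,:2]*1000).astype(np.float32)))
rep('lt',P[sel(P,.464,-.122,(.16,.2),.03)])
im,P=look('x9','side'); rep('lt top',P[sel(P,.464,-.122,(.163,.2),.03)]); rep('lt mid',P[sel(P,.464,-.122,(.04,.1),.03)])
im,P=look('y9','scene'); rep('lt top',P[sel(P,.464,-.122,(.163,.2),.03)]); rep('lt mid',P[sel(P,.464,-.122,(.04,.1),.03)])
```

```text
t 19.45 tcp [0.6363 0.0818 0.2527] [ 3.1402e+00 -1.8000e-03  1.2561e+00] w 0.0702 F [ 0.4  0.4 -0.1]
cl top 692 mean [636.7  84.4  48.4] rect c [638.1  82. ] size [53.3 41.2] ang 27.3 z [44.9 48.7 50.2]
((639.7747192382812, 84.51170349121094), (35.31669998168945, 47.022117614746094), 94.05821990966797)
lt few 0
t 19.5 tcp [0.6351 0.0806 0.2528] [ 3.1404e+00 -1.5000e-03  1.2554e+00] w 0.0703 F [-0.5 -0.4 -0.4]
lt top 136 mean [ 465.2 -123.8  168.9] rect c [ 464.8 -123.2] size [29.1 29.8] ang 15.2 z [164.2 169.3 173.1]
lt mid 301 mean [ 466.6 -133.7   70.4] rect c [ 466.3 -131.7] size [29.1 14.1] ang 7.6 z [43.5 70.5 97.6]
t 19.55 tcp [0.6344 0.0799 0.2532] [ 3.1400e+00 -1.6000e-03  1.2547e+00] w 0.0704 F [ 0.3 -0.7  0.5]
lt top 77 mean [ 466.  -121.2  169. ] rect c [ 465.4 -121.3] size [30.3 28. ] ang 18.8 z [163.3 169.  174.5]
lt mid 142 mean [ 476.  -121.4   70.6] rect c [ 472.8 -119.9] size [20.6 30. ] ang 4.0 z [43.5 70.4 96.7]
```

View pics/w9.png

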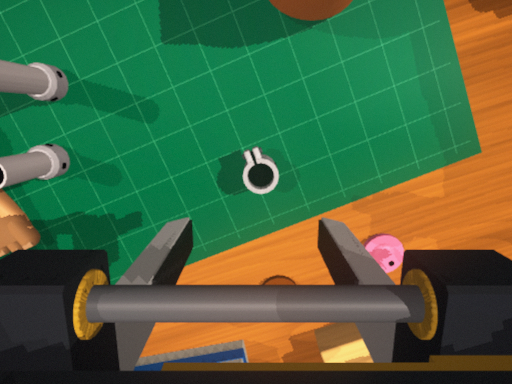

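Run:
```python
from h import *
from scipy.spatial.transform import Rotation as R
P=np.load('/tmp/w9.npy'); q=P[sel(P,.642,.085,(.044,.056),.045)][:,:2]*1000
best=max(((np.sum((np.hypot(*(q-[x,y]).T)<20.8)&(np.hypot(*(q-[x,y]).T)>15.2)),x,y) for x in np.arange(630,662,.5) for y in np.arange(72,98,.5)))
print(best,len(q)); c=np.array(best[1:]); r=np.hypot(*(q-c).T); l=(q[r>22.5]-c); print(len(l),l.mean(0),np.degrees(np.arctan2(*l.mean(0)[::-1])),r.max())
o=ctrl.get_obs(); A=R.from_euler('xyz',o['eef_rot']); th=np.arctan2(*l.mean(0)[::-1])
for k in (1,-1): 
  B=R.from_euler('xyz',[np.pi,0,th+k*np.pi/2]); print(k,np.degrees(th)+k*90,(B*A.inv()).as_rotvec())
print(o['ee_pos'],o['qpos'])
```

```text
(np.int64(474), np.float64(643.0), np.float64(84.5)) 664
142 [-26.91959684  -1.39047627] -177.04313245223622 32.90092111348301
1 -87.04313245223622 [ 3.22745799e-03  2.06515009e-03 -2.77325274e+00]
-1 -267.04313245223625 [-0.00147246  0.00230118  0.36833738]
[0.63410244 0.07941047 0.25362249] [ 6.69204631e-02  4.75224903e-01  1.17016929e+00  8.52246762e-04
  1.49361826e+00 -1.18720994e+00]
```

>>> carry_out(commands=[-0.5,0.95,0.5,-4,0,0.002,0.368,-0.5,0.95,0.5,-8,0,0.002,0.368,-0.5,0.95,0.5,-12,0,0.002,0.368,-0.5,0.95,0.5,-14,0,0.002,0.368,-0.5,0.95,0.5,-18,0,0.002,0.368,-0.5,0.95,0.5,-21,0,0.002,0.368,-0.5,0.95,0.5,-23,0,0.002,0.368,-0.5,0.95,0.5,-23.5,0,0.002,0.368,-0.5,0.95,0.5,-23.5,0,0.002,0.368])

```text
time_s: 20.35
ee_pos: [0.6428, 0.0837, 0.0184]
eef_rot: [-3.14, -0.001, 1.621]
force: [0.4, -0.3, 0.0]
grip_width: 0.0706
```

>>> carry_out(commands=[1,0,0,0,0,0,0,1,0,0,0,0,0,0,1,0,0,0,0,0,0,1,0,0,0,0,0,0,1,0,0,0,0,0,0,1,0,0,0,0,0,0,1,0,0,0,0,0,0])

```text
time_s: 20.93
ee_pos: [0.6432, 0.0839, 0.0194]
eef_rot: [-3.141, -0.002, 1.622]
force: [-1.6, 1.0, 6.1]
grip_width: 0.0413
```

>>> carry_out(commands=[1,0,0,2,0,0,0,1,0,0,5,0,0,0,1,-3,-0.5,6,0,0,0,1,-6,-1.5,6,0,0,0,1,-9,-2,6,0,0,0,1,-12,-2.5,6,0,0,0,1,-15,-3,6,0,0,0,1,-17.5,-3.5,5,0,0,0,1,-19.05,-4,4,0,0,0,1,-19.05,-4,2,0,0,0,1,-19.05,-4,2,0,0,0,1,-19.05,-4,2,0,0,0])

```text
time_s: 21.93
ee_pos: [0.4526, 0.0439, 0.0393]
eef_rot: [-3.14, -0.002, 1.621]
force: [-0.2, 0.6, -1.0]
grip_width: 0.0415
```

Run:
```python
from h import *
im,P=look('w10'); m=sel(P,.45,.044,(.06,.08),.045); rep('cl',P[m])
cv2.imwrite('pics/w10.png',im)
im,P=look('x10','side'); rep('cl side',P[sel(P,.4527,.044,(.025,.043),.035)])
im,P=look('y10','scene'); rep('cl scene',P[sel(P,.4527,.044,(.025,.043),.035)])
```

```text
t 21.9333 tcp [0.4526 0.0439 0.0393] [-3.1401e+00 -1.6000e-03  1.6214e+00] w 0.0415 F [-0.2  0.6 -1. ]
cl 5297 mean [443.7  42.1  68.3] rect c [446.   42.4] size [50.3 51. ] ang 47.1 z [61.3 68.6 76.4]
t 21.9833 tcp [0.4533 0.044  0.0399] [-3.1415e+00 -1.5000e-03  1.6214e+00] w 0.0413 F [-0.2  0.7 -1.7]
cl side 37 mean [469.4  30.3  34.6] rect c [470.   31.5] size [30.9  6. ] ang 60.5 z [26.4 34.5 41.7]
t 22.0333 tcp [0.4535 0.044  0.0402] [ 3.1409e+00 -1.5000e-03  1.6215e+00] w 0.0415 F [ 0.1  0.7 -1.4]
cl scene 59 mean [469.4  44.1  34.8] rect c [465.6  48.5] size [21.3 46.4] ang 1.5 z [25.8 35.8 42.4]
```

View pics/w10.png

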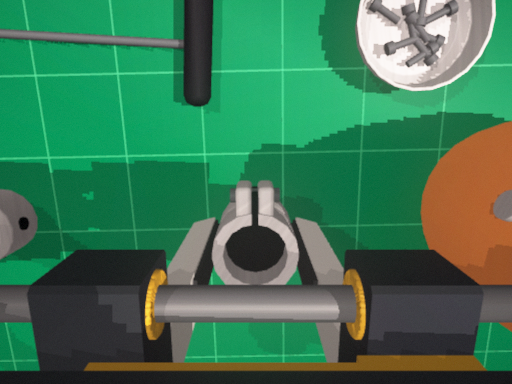

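>>> carry_out(commands=[1,-0.05,0,-1,0,0,0,1,-0.05,0,-1.6,0,0,0,1,-0.05,0,-1.9,0,0,0,1,-0.05,0,-2.1,0,0,0,1,-0.05,0,-2.15,0,0,0,1,-0.05,0,-2.15,0,0,0])

```text
time_s: 22.58
ee_pos: [0.4528, 0.044, 0.0193]
eef_rot: [-3.142, -0.002, 1.622]
force: [-8.7, -0.7, 16.2]
grip_width: 0.0415
```

>>> carry_out(commands=[1,0,0,-0.1,0,0,0,1,0,0,-0.1,0,0,0])

```text
time_s: 22.75
ee_pos: [0.4528, 0.044, 0.0192]
eef_rot: [-3.141, -0.001, 1.622]
force: [-10.4, -1.1, 22.2]
grip_width: 0.0416
```

>>> carry_out(commands=[-0.3,0,0,0.1,0,0,0,-0.3,0,0,0.1,0,0,0,-0.3,0,0,0.1,0,0,0,-0.3,0,0,2,0,0,0,-0.3,0,0,6,0,0,0,-0.3,0,0,10,0,0,0,-0.3,0,0,14,0,0,0,-0.3,0,0,18,0,0,0,-0.3,0,0,22,0,0,0,-0.3,0,0,26,0,0,0,-0.3,0,0,28,0,0,0,-0.3,0,0,28,0,0,0])

```text
time_s: 23.75
ee_pos: [0.454, 0.0441, 0.3037]
eef_rot: [3.135, -0.001, 1.622]
force: [-0.2, 0.2, -0.2]
grip_width: 0.0611
```

```bash
cat > chk.py <<'E'
from h import *
import sys
def circ(q,r0,r1):
    q=q[:,:2]*1000; m=q.mean(0)
    b=[(np.sum((np.hypot(*(q-[x,y]).T)<r1)&(np.hypot(*(q-[x,y]).T)>r0)),x,y) for x in np.arange(m[0]-12,m[0]+12,.5) for y in np.arange(m[1]-12,m[1]+12,.5)]
    n=max(b)[0]; return n,np.mean([t[1:] for t in b if t[0]>=n*.99],0).round(1)
for c in ('wrist','side','scene'):
    im,P=look(sys.argv[1]+c,c); print(c)
    for n,x,y,z in (('fa',.476,-.2885,(.12,.14)),('tube',.465,-.122,(.165,.19)),('clamp',.453,.044,(.044,.056)),('sa',.441,.2105,(.212,.23)),('short',.551,-.162,(.1,.12))):
        q=P[sel(P,x,y,z,.035)]; rep(n,q)
        if n=='clamp' and len(q)>20: print('   circ',circ(q,15.2,20.8))
    rep('clamp low',P[sel(P,.453,.044,(.01,.026),.035)])
E
python3 chk.py e1; python3 -c "
import cv2;im=cv2.imread('pics/e1side.png');cv2.imwrite('pics/e1c.png',cv2.resize(im[110:384,120:360],(525,600)))"
```

```text
t 23.75 tcp [0.454  0.0441 0.3037] [ 3.1347e+00 -1.2000e-03  1.6219e+00] w 0.0611 F [-0.2  0.2 -0.2]
wrist
fa few 0
tube 502 mean [ 463.5 -123.1  171. ] rect c [ 463.9 -123.1] size [29.5 29.9] ang 84.3 z [165.7 172.1 174.2]
clamp 522 mean [446.7  42.   48.7] rect c [447.5  42.2] size [53.3 40.3] ang 3.0 z [46.4 48.8 50.4]
   circ (np.int64(370), array([453. ,  42.2]))
sa 659 mean [439.3 207.9 217.9] rect c [439.9 209.8] size [21.6 19.7] ang 71.6 z [213.3 218.6 219.9]
short 263 mean [ 545.7 -161.2  105.7] rect c [ 547.6 -161.7] size [26.8 29.7] ang 2.8 z [100.3 106.6 109.2]
clamp low 16 mean [441.2  39.1  16.9] rect c [441.3  39.3] size [13.7 40.6] ang 11.8 z [11.6 17.7 20.8]
t 23.8 tcp [0.4534 0.0441 0.3008] [ 3.1384e+00 -1.3000e-03  1.6218e+00] w 0.061 F [-0.1  0.3 -1.1]
side
fa 139 mean [ 477.2 -290.8  124.7] rect c [ 477.1 -289.5] size [19.2 21.1] ang 42.4 z [120.4 125.2 127.2]
tube 114 mean [ 465.1 -123.7  169.7] rect c [ 464.8 -123.4] size [28.5 30.3] ang 22.8 z [165.7 170.1 172.8]
clamp 86 mean [451.7  47.1  46.9] rect c [449.7  47.9] size [41.5 54. ] ang 75.2 z [44.5 46.8 49.1
[... 435 characters left out ...]
0.061 F [-0.4  0.3 -0.4]
scene
fa 51 mean [ 479.6 -286.2  125.7] rect c [ 477.3 -287.5] size [22.4 20.7] ang 44.7 z [120.8 126.3 129.9]
tube 56 mean [ 466.4 -120.5  171. ] rect c [ 465.9 -120.7] size [31.3 26.9] ang 20.5 z [165.8 171.6 174.5]
clamp 86 mean [451.   44.1  48.7] rect c [449.7  42.5] size [50.7 42.3] ang 32.1 z [44.8 49.1 52.7]
   circ (np.int64(56), array([454.8,  44.1]))
sa 40 mean [444.8 210.6 217.5] rect c [443.1 211.3] size [17.8 19. ] ang 69.8 z [212.9 217.8 221.6]
short 60 mean [ 552.1 -159.2  105.8] rect c [ 550.5 -158.3] size [29.1 31.8] ang 61.1 z [100.2 106.3 110.7]
clamp low 50 mean [468.6  42.1  17.9] rect c [467.5  44.6] size [42.2 19.1] ang 84.6 z [11.3 18.  25.6]
```

View pics/e1c.png

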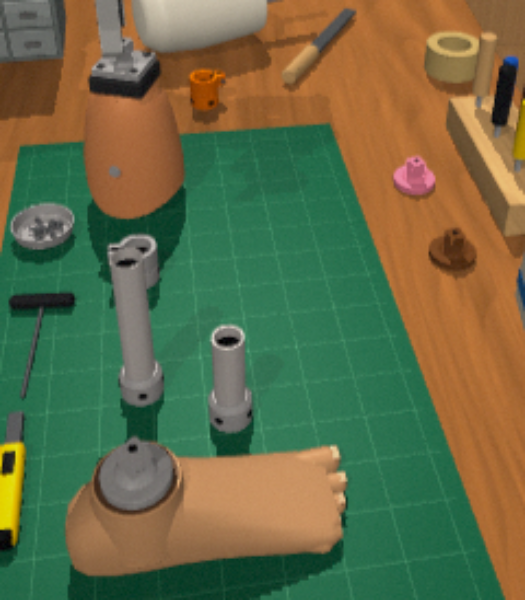

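```bash
python3 -c "
from station import ticket; print(ticket.hand_in())"
```

```text
the job is handed in; nothing more can be done
None
```

The job is done and handed in, in the order asked. I set the round steel adapter on the ankle face and the square adapter on the socket block. Then I stood the long tube and the clamp upright on the ankle–socket line. The arm's clock stood at about 24 s of the 115 s allowed.

- **Spacing:** in the scene camera the last centre-to-centre gaps were about 167, 165 and 167 mm. The tube and clamp were within about 1–2 mm of the line. The wrist camera put the clamp about 1.5 mm from the midpoint between tube and socket, which is within the camera calibration.
- **Adapters:** both were within about 1–2 mm of centre and pyramid up. The square one was aligned with the block to about 1–2°.
- **Left alone:** I did not touch the short tube or the look-alikes, and the short tube measured where it started. Foot and socket look undisturbed in the last picture. The robot was clear of everything at the end.
- **Disagreement:** the cameras differed from one another by 2–4 mm in absolute position. I therefore relied on comparisons within one camera, or averages across them.
- **Forces:** the highest reading I saw was about 25 N, at the wrist while setting the clamp down.

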